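# Check the plate gap of a casting clamp with a taper gauge

### The arm

A 6-joint arm with a two-finger parallel gripper is mounted at the origin on a cart in front of the work surface, level with it; the furniture and walls round the work are solid. World frame = base frame: x ahead of the robot, y to its left, z up, the work surface at z = 0. Lengths are in mm, angles in degrees, forces in N, time in s.
With the tool pointing down it reaches from about 300 to 850 mm from the base axis. Payload 4.2 kg.
Tool frame: the origin (TCP) lies midway between the tips of the shut fingers; the grasp point (between the pads) lies 19 mm behind it; z points along the fingers, y is the line along which they close (so a half turn about z gives the same grasp; the last joint's range is limited). The gripper opens to 91 mm and grips with 3 to 60 N. Pads are 32 mm wide; open, the fingers measure 118 mm over their backs; the gripper's body (76 mm by 178 mm) begins 60 mm behind the grasp point.
Start: joints at [-68.182, 18.312, 89.639, -0, 72.044, -1.146], TCP at [224.344, -529.446, 213.976] pointing down, gripper open.
Joint ranges: [-177.97, 177.97], [-48.28, 115.42], [12.27, 149.76], [-77.06, 257.06], [2.81, 150.46], [-146.56, 146.56]. Speed limits (degrees/s): [147.25, 147.25, 180, 180, 180, 180].

### API

Orientations are given as [roll, pitch, yaw] about the fixed x, y, z axes, in that order (R = Rz(yaw) Ry(pitch) Rx(roll)).
In Python, from workcell import env gives the robot as it stands.
- The arm moves only by the shell command python3 -m jog 'ROWS' [FORCE]. ROWS is a JSON object of lists of equal length, an entry for each row: "jaw": the finger opening in mm, from 0 to 91.2; "slide": the shift along the tool's x, y, z in units of 30 mm (1.0 is 30 mm), a list of three; "spin": the turn about the tool's z in units of 8 degrees (1.0 is 8 degrees). In form: {"jaw": [jaw, ...], "slide": [[dx, dy, dz], ...], "spin": [spin, ...]}. A call has 1 to 10 rows; each row shifts and turns the commanded pose from where the row before left it, along the tool's axes as they then stand; what a row does not reach is not made up. A row lasts 1/10 s, in which the tool goes at most 50 mm and 8.59 degrees, less where a joint would pass 70% of its speed; a pose out of reach is approached as far as the arm can. A call is refused whole if a number of a shift passes 1 or a number of a turn 1, either way. A call with a gripper value outside its range is refused whole. The fingers move at their own pace and stop on an object; FORCE is the grip in N (left out, the last holds). Time passes only in rows, so rows that do not move let the fingers close. It gives the time, the measured TCP pose, the force, the opening and the grip force at its end, in the units of the state.
- env.state(): the state, without advancing time (a new reading comes with each control period).
- env.grab_frame(name): name is "side" or "top"; returns the picture (400x640x3 uint8, red, green, blue); there is no depth.
- env.camera_model(name): a dict with "fx", "fy", "cx", "cy" (pixels), "D" ([k1, k2, p1, p2, k3] as OpenCV has them; the pictures are not rectified), "camera_from_world" (4x4, takes a point from world to camera coordinates). Camera axes: x right, y up, looking along -z (the intrinsics and any distortion apply to the point x, -y, -z); pixel columns grow to the right and rows downward; lengths in mm; the calibration is good to about 2 mm. A picture is of the moment at which its call begins. camera_model takes no time and is no camera call.
- env.job_done(): hands the job in; it is judged then, once.
The state is a dict: "time_s": time; "qpos": joint angles; "qvel": joint speeds; "effort": joint torques, N m; "ee_pos": TCP position; "ee_rot": TCP orientation; "force": force on the tool from outside, world axes, zero at the start; "torque": the same for the moment, N m; "gripper_width": finger opening in mm; "gripper_force": force on a finger pad.
Only numpy, scipy, OpenCV 4.12 (cv2) and the standard library are available. Lean on these libraries where they do the work, as an engineer would, in place of code of your own. Each camera call takes 0.05 s, during which the arm holds its last target. There are 200 camera calls.

### The job

Take the flat cover off the casting clamp and lean it at a slope on the plate rest, foot inside the lip and upper part on the bar, and let go of it. Then draw the taper gauge up out of its stand and slide its blade down between the clamp's two upright sprung plates until it drags snugly on both, without pushing either plate back more than 3 mm, and finish still gripping it there, upright and still. Leave the dropper bottle, the pen and the carton alone.

Things in the scene. Friction and masses are not known exactly. Their poses are not given: they have to be found in the camera images.
- clamp: casting clamp, fixed: dark base 150x80x12 mm with a grey post (20 thick, 50 wide, top z=112 mm) that carries plate_a; the jaw stands on the same base. Origin on the bench, z up; x across the gap toward the jaw, y along the gap. Inner face of plate_a at rest: x=0; its post: x=-44 to -24 mm.
- jaw: the clamp's second post (20 thick, 50 wide, top at z=112 mm), fixed, axes as the clamp. Origin at bench height under the inner face of plate_b at rest; the post spans x=24 to 44 mm. Its x in the clamp frame is therefore the gap between the plates at rest, different each time: 5.0 to 8.5 mm.
- plate_a: upright aluminium plate, 46 wide (y), 5 thick, z=30 to 98 mm, then a lip flared 30 degrees outward (top z=108 mm, widens the mouth 6 mm per plate). Slides toward the clamp's -x against a spring, 1.5 N per mm, at most 8 mm. Origin at the clamp's at rest: its x in the clamp frame is minus the distance pushed back.
- plate_b: the other plate, mirror image, same spring, pushed toward the jaw's +x. The origin coincides with the jaw's at rest, so its x in the jaw frame is the distance it is pushed back.
- cover: flat white slab 150 (x) x 62 (y) x 8 mm (z), 0.12 kg, origin in the centre of its underside. At the start it lies on the clamp's two posts (underside z=112 mm), long side across the gap, closing the gap from above; posts and plates are narrower than its 62 mm, so fingers pass down beside it.
- rest: plate rest, fixed: base 140x50x6 mm (x=-75 to 65) with a lip across its far end (inner face x=-66, top z=18 mm) and a steel bar 10 mm thick, 50 long along y, axis at x=40, z=65 mm. Origin on the bench, x from lip to bar (toward the robot), z up. A cover leaning there slopes about 33 degrees, upper end toward the robot.
- stand: grey gauge stand, fixed block 56x56x92 mm with an upright pocket 18 (x) x 28 (y) mm and 86 mm deep in its top; origin on the bench under the pocket's centre.
- gauge: taper gauge, 0.12 kg, 138 mm long, upright in the stand. Origin: centre of the blade's tip, z up to the handle. Steel blade 24 wide (y); thickness (x) grows evenly, 3 mm at the tip to 13 at z=80; flange 24x38x4 at z=80-84 rests on the stand; black handle 16 (x) x 28 (y) from z=84 to 138. Drag between the plates: friction about 1, a few newtons when snug.
- dropper: small white dropper bottle 26x26x60 mm, loose bystander, origin under its centre
- pen_blue: blue and white pen 140 mm long lying on the bench, loose bystander, origin under its centre
- carton: red and white carton 60x87x26 mm, loose bystander, origin under its centre

How it is judged (in metres and radians):
On the way, in this order (a step that is already met when the one before it is completed fails the run):
1. the cover leans on the rest, released (angle between cover's own z axis and vertical between 0.42 and 0.8 rad and contact force between cover and rest above 0.2 N and contact force between the fingers and cover below 0.05 N and linear speed of cover below 0.02 m/s and x of cover in the frame of rest between -0.01 and 0.03 m and y of cover in the frame of rest between -0.025 and 0.025 m), for 0.3 s.
2. the gauge has been drawn up out of its stand (height (world z) of gauge above 0.095 m and contact force between the fingers and gauge above 1 N), for 0.1 s.
3. the gauge sits snugly between both plates (contact force between gauge and plate_a above 0.5 N and contact force between gauge and plate_b above 0.5 N and z of gauge in the frame of clamp between 0.015 and 0.085 m and y of gauge in the frame of clamp between -0.012 and 0.012 m and x of plate_a in the frame of clamp above -0.003 m and x of plate_b in the frame of jaw below 0.003 m and angle between gauge's own z axis and vertical below 0.12 rad and linear speed of gauge below 0.01 m/s and contact force between the fingers and gauge above 1 N), for 0.3 s.
At the end, for the whole second after the job is handed in: Cover leans on the rest at 24 to 46 degrees, foot inside the lip, within 25 mm sideways, still, released. Gauge gripped, still, within 7 degrees of upright, tip 15 to 85 mm above the bench, within 12 mm of the plates' middle, pressing each plate with over 0.5 N, neither pushed back over 3 mm (all of step 1 and all of step 3); the arm keeps its last pose, push and grip.
It fails at once if a plate is forced back by more than 5 mm (x of plate_a in the frame of clamp below -0.005 m or x of plate_b in the frame of jaw above 0.005 m).
It fails at once if a bystander is disturbed (distance of any of dropper, pen_blue, carton from where it was at the start of the episode above 0.03 m).
It also fails if it takes over 64 s, if anything falls off the work surface, if the arm or the gripper's body presses on something with over 40 N, if the wrist force passes 120 N, or if a joint passes its speed limit or range.

## Working session

There is one attempt and no reset: what is moved stays moved. The work goes in short steps, Python scripts to look and compute and a shell command to move; the robot and the scene stay as the last step left them, time stands still between calls to the robot, and variables do not carry over. Pictures are saved under pics/ and viewed, at most 10 in all, crops included, and the job is handed in when it is done.

```bash
mkdir -p pics; ls; cat > h.py <<'E'
import numpy as np,cv2
from workcell import env
def save(n,f):
    im=env.grab_frame(n); cv2.imwrite(f'pics/{f}.png',im[:,:,::-1]); return im
def ray(n,uv):
    m=env.camera_model(n);K=np.array([[m['fx'],0,m['cx']],[0,m['fy'],m['cy']],[0,0,1.]])
    p=cv2.undistortPoints(np.array([[uv]],float),K,np.array(m['D'],float))[0,0]
    T=np.array(m['camera_from_world']);R=T[:3,:3];o=-R.T@T[:3,3]
    d=R.T@np.array([p[0],-p[1],-1]);return o,d
def onz(n,uv,z):
    o,d=ray(n,uv);return o+d*(z-o[2])/d[2]
def proj(n,P):
    m=env.camera_model(n);K=np.array([[m['fx'],0,m['cx']],[0,m['fy'],m['cy']],[0,0,1.]])
    T=np.array(m['camera_from_world']);c=(T[:3,:3]@np.array(P,float).reshape(-1,3).T).T+T[:3,3]
    c=c*[1,-1,-1];return cv2.projectPoints(c,np.zeros(3),np.zeros(3),K,np.array(m['D'],float))[0][:,0]
def tri(a,b):
    o1,d1=ray('top',a);o2,d2=ray('side',b)
    s=np.linalg.lstsq(np.c_[d1,-d2],o2-o1,rcond=None)[0]
    p,q=o1+d1*s[0],o2+d2*s[1];return (p+q)/2,np.linalg.norm(p-q)
E
python3 - <<'E'
from h import *
a=save('top','t0');b=save('side','s0')
for n in('top','side'):
    print(ray(n,(320,200)))
s=env.state();print(s)
E
```

```text
pics
(array([ 467.14483082, -122.16702207, 1227.24125897]), array([ 0.10833571, -0.02630219, -0.99377793]))
(array([280.13511162, 537.87257256, 741.97577245]), array([ 0.33465485, -0.67009528, -0.66262131]))
{'time_s': 0.1, 'qpos': array([-6.81814010e+01,  1.83470808e+01,  8.96972382e+01,  5.32495449e-04,
        7.20443611e+01, -1.14474561e+00]), 'qvel': array([-0.09043836, -0.08819298, -0.24319408,  0.03999681, -0.03128602,
       -0.07026839]), 'effort': array([ 3.28898486e-04, -4.13333344e+01, -2.32509971e+01,  7.28349318e-02,
        4.21501428e-02, -5.96538644e-05]), 'ee_pos': array([ 224.18353834, -529.02211429,  213.22810844]), 'ee_rot': array([-1.79911348e+02, -2.27787853e-03,  2.29631783e+01]), 'force': array([ 0.53930025, -0.18911522, -0.87645465]), 'torque': array([ 0.01862251,  0.05276584, -0.04794137]), 'gripper_force': 0.0, 'gripper_width': 91.11702503300053}
```

View pics/t0.png

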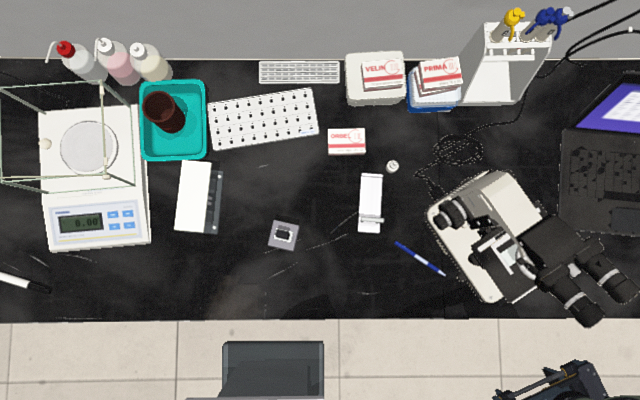

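View pics/s0.png

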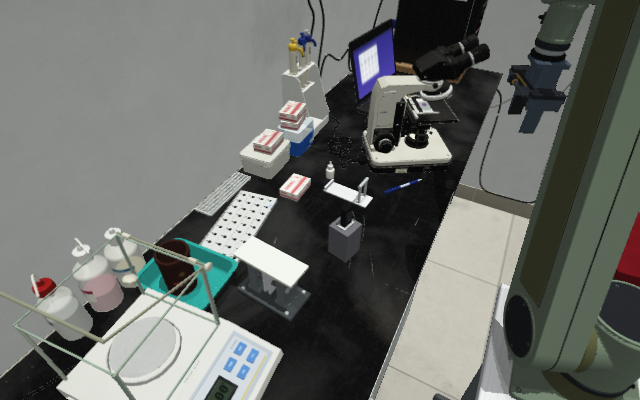

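Top view: cover (193,197) with the clamp base showing at its right (215,200), stand and gauge (283,235), rest (371,203) with its bar at row ~220, carton (347,141), dropper (392,167), pen (420,258). The side view agrees: cover (273,263), stand (344,240), rest (348,193).

```bash
python3 - <<'E'
from h import *
t=cv2.imread('pics/t0.png')
g=cv2.cvtColor(t,cv2.COLOR_BGR2GRAY)
def quad(lo,hi,box,z,name):
    x0,y0,x1,y1=box;m=np.zeros_like(g);m[y0:y1,x0:x1]=cv2.inRange(g[y0:y1,x0:x1],lo,hi)
    c=max(cv2.findContours(m,0,2)[0],key=cv2.contourArea)
    r=cv2.minAreaRect(c);b=cv2.boxPoints(r)+0.0
    P=np.array([onz('top',p,z)[:2] for p in b])
    e=P[1]-P[0];f=P[2]-P[1]
    print(name,r,'ctr',P.mean(0).round(1),'sides',np.linalg.norm(e).round(1),np.linalg.norm(f).round(1),'ang',np.degrees(np.arctan2(e[1],e[0])).round(1),np.degrees(np.arctan2(f[1],f[0])).round(1));print(P.round(0).tolist())
quad(185,255,(165,150,222,245),120,'cover')
quad(60,255,(262,212,306,256),92,'stand')
quad(120,255,(350,165,387,240),6,'rest')
quad(0,50,(272,226,294,244),138+6,'handle')
c=[cv2.resize(t[a:a+100,b:b+100],(390,390),interpolation=cv2.INTER_CUBIC) for a,b in((150,325),(185,235))]
cv2.imwrite('pics/c0.png',np.hstack(c))
s=cv2.imread('pics/s0.png')
E
```

```text
cover ((192.42230224609375, 195.7526397705078), (29.48229217529297, 70.95137023925781), 6.788974285125732) ctr [598.4 120.1] sides 151.6 62.9 ang -5.3 -96.9
[[527.0, 158.0], [678.0, 144.0], [670.0, 82.0], [519.0, 97.0]]
stand ((284.80615234375, 235.83987426757812), (31.03061294555664, 27.6577205657959), 12.994616508483887) ctr [512.8 -75.2] sides 60.0 67.8 ang -12.7 -103.2
[[491.0, -36.0], [550.0, -49.0], [534.0, -115.0], [476.0, -101.0]]
rest ((370.5, 202.5), (59.0, 25.0), 90.0) ctr [ 594.4 -274. ] sides 59.6 140.4 ang -90.1 178.9
[[665.0, -245.0], [665.0, -305.0], [524.0, -302.0], [524.0, -243.0]]
handle ((282.35882568359375, 234.13528442382812), (11.822710037231445, 6.18251895904541), 12.52880859375) ctr [514.1 -72.2] sides 12.8 24.6 ang -12.3 -102.8
[[511.0, -59.0], [523.0, -62.0], [518.0, -86.0], [505.0, -83.0]]
```

View pics/c0.png

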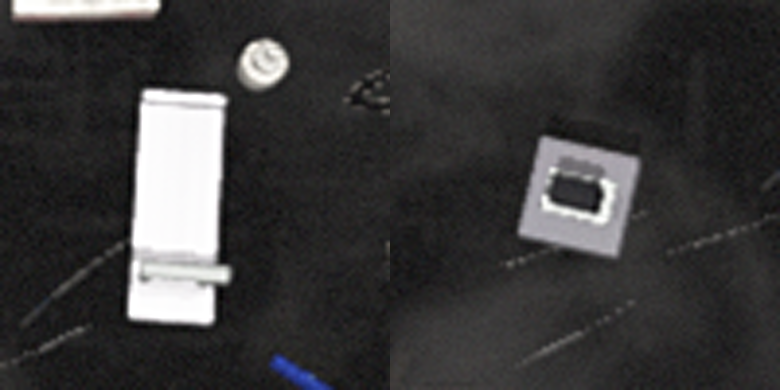

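Crop: rest corners at about (361,173), (383,174), (380,233), (358,232). The gauge's handle is wide along the image's horizontal. I'll now compute the refined poses and the move to the cover.

```bash
cat >> h.py <<'E'
def plan(x,y,z,yaw):
    s=env.state();p=s['ee_pos'];w=s['ee_rot'][2]
    d=np.array([x,y,z])-p;a=np.radians(w)
    X=np.array([np.cos(a),np.sin(a),0]);Y=np.array([np.sin(a),-np.cos(a),0])
    dy=(w-yaw+90)%180-90
    a2=np.radians(w-dy);X2=np.array([np.cos(a2),np.sin(a2),0]);Y2=np.array([np.sin(a2),-np.cos(a2),0])
    print('pos',p.round(1),'yaw',round(w,2),'units slide before spin',(np.array([d@X,d@Y,-d[2]])/30).round(3),'after spin',(np.array([d@X2,d@Y2,-d[2]])/30).round(3),'spin',round(dy/8,3))
E
python3 - <<'E'
from h import *
for n,c in (('base',[(360.9,173.1),(383.2,174.4),(380.1,233.3),(357.8,232.1)]),):
    z=[18,18,6,6];print(n,[onz('top',p,zz)[:2].round(1).tolist() for p,zz in zip(c,z)])
c=[(273.5,219.4),(299.1,225.3),(293.2,251.2),(268.1,245.5)]
print('stand',np.array([onz('top',p,92)[:2] for p in c]).round(1).tolist())
print('bar',onz('top',(361,219.5),65),onz('top',(384,220),65))
print('dropper',onz('top',(393,165),60),'pen',onz('top',(396,243),5),onz('top',(444,275),5))
print('frame?',tri((133,187),(217,283)),tri((150,243),(283,350)))
print('proj chk cover centre in side',proj('side',[598.4,120.1,120]),'handle top',proj('side',[514,-72,150]))
plan(598.4,120.1,214,-6.1)
E
```

```text
base [[662.5, -251.0], [659.2, -303.6], [521.1, -295.4], [524.1, -242.9]]
stand [[548.6, -50.4], [535.5, -106.2], [479.3, -93.4], [491.9, -39.0]]
bar [ 549.56658345 -244.67123504   65.        ] [ 548.25797734 -296.3537312    65.        ]
dropper [ 674.20838863 -320.11677042   60.        ] pen [ 498.24296988 -332.50232344    5.        ] [ 423.43018849 -442.98871911    5.        ]
frame? (array([620.65714307, 237.70359955, 162.02962469]), np.float64(21.67774451607298)) (array([501.68609866, 234.83596953,  25.46730256]), np.float64(2.127353831104463))
proj chk cover centre in side [[270.80513659 258.96766868]] handle top [[347.75778101 206.29696661]]
pos [ 224.2 -529.   213.2] yaw 22.96 units slide before spin [ 19.927 -15.056  -0.026] after spin [ 10.104 -22.84   -0.026] spin 3.633
```

```bash
python3 -m jog '{"jaw":[91,91,91,91,91,91,91,91,91,91],"slide":[[0,0,0],[0,0,0],[0,0,0],[0,0,0],[0.42,-0.95,0],[0.42,-0.95,0],[0.42,-0.95,0],[0.42,-0.95,0],[0.42,-0.95,0],[0.42,-0.95,0]],"spin":[0.9,0.9,0.9,0.93,0,0,0,0,0,0]}'
python3 -m jog '{"jaw":[91,91,91,91,91,91,91,91,91,91],"slide":[[0.42,-0.95,0],[0.42,-0.95,0],[0.42,-0.95,0],[0.42,-0.95,0],[0.42,-0.95,0],[0.42,-0.95,0],[0.42,-0.95,0],[0.42,-0.95,0],[0.42,-0.95,0],[0.42,-0.95,0]],"spin":[0,0,0,0,0,0,0,0,0,0]}'
python3 -m jog '{"jaw":[91,91,91,91,91,91,91,91,91,91],"slide":[[0.42,-0.95,0],[0.42,-0.95,0],[0.42,-0.95,0],[0.42,-0.95,0],[0.42,-0.95,0],[0.42,-0.95,0],[0.42,-0.95,0],[0.42,-0.95,0],[0,0,0],[0,0,0]],"spin":[0,0,0,0,0,0,0,0,0,0]}'
python3 -c "
from h import *
plan(598.4,120.1,98,-6.1)"
```

```text
time_s: 1.1
ee_pos: [317.9, -366.1, 213.6]
ee_rot: [-180.0, 0.0, -6.1]
force: [-0.8, 0.6, 0.4]
gripper_width: 91.1
gripper_force: 0.0
time_s: 2.1
ee_pos: [473.3, -96.1, 213.6]
ee_rot: [180.0, 0.0, -6.1]
force: [-0.2, -0.0, -0.9]
gripper_width: 91.0
gripper_force: 0.0
time_s: 3.1
ee_pos: [597.0, 118.9, 213.1]
ee_rot: [179.9, 0.1, -6.0]
force: [0.6, -0.2, -0.6]
gripper_width: 91.0
gripper_force: 0.0
pos [597.  118.9 213.1] yaw -6.01 units slide before spin [ 0.041 -0.046  3.837] after spin [ 0.041 -0.046  3.837] spin 0.011
```

```bash
python3 -m jog '{"jaw":[91,91,91,91,91,91,91,91,91,91],"slide":[[0.04,-0.04,0.5],[0,0,0.5],[0,0,0.5],[0,0,0.5],[0,0,0.5],[0,0,0.4],[0,0,0.4],[0,0,0.3],[0,0,0.24],[0,0,0]],"spin":[0,0,0,0,0,0,0,0,0,0]}'
python3 -m jog '{"jaw":[50,50,50,50,50,50,50,50],"slide":[[0,0,0],[0,0,0],[0,0,0],[0,0,0],[0,0,0],[0,0,0],[0,0,0],[0,0,0]],"spin":[0,0,0,0,0,0,0,0]}' 20
```

```text
time_s: 4.1
ee_pos: [598.2, 119.6, 97.7]
ee_rot: [180.0, 0.1, -6.1]
force: [-0.1, -0.3, 0.5]
gripper_width: 91.1
gripper_force: 0.0
time_s: 4.9
ee_pos: [599.1, 120.0, 99.2]
ee_rot: [-180.0, -0.1, -6.1]
force: [-0.8, 1.7, 3.2]
gripper_width: 61.7
gripper_force: 20.0
```

```bash
python3 -m jog '{"jaw":[50,50,50,50,50,50,50,50],"slide":[[0,0,-0.2],[0,0,-0.4],[0,0,-0.6],[0,0,-0.6],[0,0,-0.6],[0,0,-0.6],[0,0,-0.4],[0,0,-0.2],[0,0,0],[0,0,0]],"spin":[0,0,0,0,0,0,0,0]}' 20
python3 -m jog '{"jaw":[50,50,50,50,50,50,50,50,50,50],"slide":[[0,0,-0.2],[0,0,-0.4],[0,0,-0.6],[0,0,-0.6],[0,0,-0.6],[0,0,-0.6],[0,0,-0.4],[0,0,-0.2],[0,0,0],[0,0,0]],"spin":[0,0,0,0,0,0,0,0,0,0]}' 20
python3 - <<'E'
from h import *
plan(587,-273,205,-3.2)
E
```

```text
time_s: 5.9
ee_pos: [598.3, 119.6, 206.0]
ee_rot: [180.0, 0.1, -6.1]
force: [-0.1, -1.2, -1.1]
gripper_width: 62.1
gripper_force: 20.0
pos [598.3 119.6 206. ] yaw -6.08 units slide before spin [ 1.012 13.055  0.034] after spin [ 0.355 13.089  0.034] spin -0.36invalid input
```

```bash
python3 -m jog '{"jaw":[50,50,50,50,50,50,50,50,50,50],"slide":[[0,0,0],[0.03,0.3,0],[0.03,0.6,0],[0.03,0.7,0],[0.03,0.8,0],[0.03,0.8,0],[0.03,0.8,0],[0.03,0.8,0],[0.03,0.8,0],[0.03,0.8,0]],"spin":[-0.36,0,0,0,0,0,0,0,0,0]}'
python3 -m jog '{"jaw":[50,50,50,50,50,50,50,50,50,50],"slide":[[0.03,0.8,0],[0.03,0.8,0],[0.03,0.8,0],[0,0.8,0],[0,0.8,0],[0,0.8,0],[0,0.7,0],[0,0.6,0],[0,0.4,0],[0,0.2,0]],"spin":[0,0,0,0,0,0,0,0,0,0]}'
python3 - <<'E'
from h import *
plan(587,-273,205,-3.2)
save('top','t1');b=save('side','s1')
cv2.imwrite('pics/s1c.png',cv2.resize(b[130:280,260:480,::-1],(770,525),interpolation=cv2.INTER_CUBIC))
plan(587,-273,205,-3.2)
t=cv2.imread('pics/t1.png');cv2.imwrite('pics/t1c.png',cv2.resize(t[100:300,170:420],(750,600),interpolation=cv2.INTER_CUBIC))
E
```

```text
time_s: 6.9
ee_pos: [595.4, -74.9, 206.4]
ee_rot: [180.0, 0.0, -3.3]
force: [-0.6, 0.3, -2.2]
gripper_width: 62.1
gripper_force: 20.0
time_s: 7.9
ee_pos: [587.1, -274.7, 206.5]
ee_rot: [180.0, 0.0, -3.3]
force: [-0.1, 1.2, -1.2]
gripper_width: 62.1
gripper_force: 20.0
pos [ 587.1 -274.7  206.5] yaw -3.29 units slide before spin [-0.008 -0.056  0.05 ] after spin [-0.008 -0.056  0.05 ] spin -0.011
pos [ 587.4 -273.8  206.6] yaw -3.25 units slide before spin [-0.015 -0.027  0.052] after spin [-0.015 -0.027  0.052] spin -0.007
```

View pics/t1c.png

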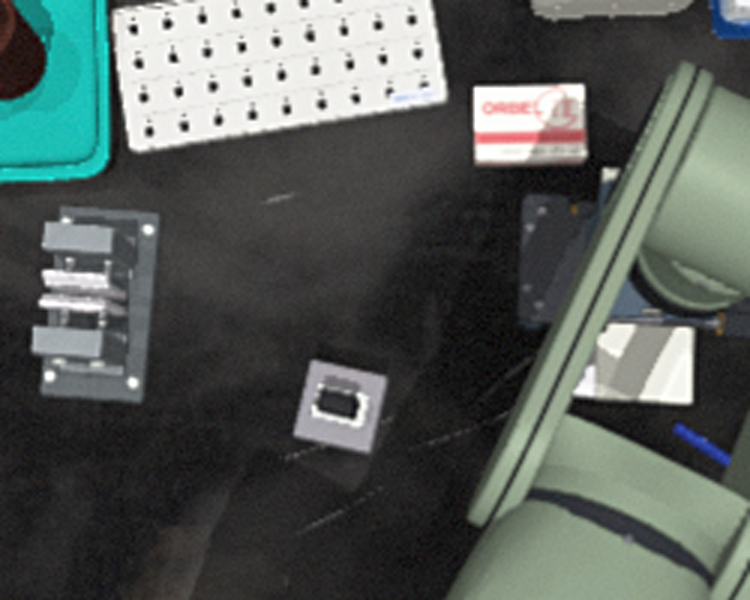

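The clamp is uncovered: plates at (75,280) and (75,300) in the crop, the base below and right. Lowering the cover onto the bar, with its centre about 10 mm toward the bar from the rest origin.

```bash
python3 -m jog '{"jaw":[50,50,50,50,50,50,50,50,50,50],"slide":[[-0.31,-0.03,0.3],[0,0,0.6],[0,0,0.6],[0,0,0.7],[0,0,0.7],[0,0,0.7],[0,0,0.6],[0,0,0.4],[0,0,0.2],[0,0,0]],"spin":[0,0,0,0,0,0,0,0,0,0]}'
python3 -m jog '{"jaw":[50,50,50,50,50,50,50,50,50,50],"slide":[[0,0,0],[0,0,0.08],[0,0,0.08],[0,0,0.08],[0,0,0.08],[0,0,0.08],[0,0,0],[0,0,0],[0,0,0],[0,0,0]],"spin":[0,0,0,0,0,0,0,0,0,0]}' 8
```

```text
time_s: 9.0
ee_pos: [578.3, -271.3, 62.3]
ee_rot: [-180.0, 0.0, -3.2]
force: [-0.2, -0.5, -1.1]
gripper_width: 61.7
gripper_force: 20.0
time_s: 10.0
ee_pos: [578.6, -271.9, 50.8]
ee_rot: [180.0, -0.0, -3.2]
force: [1.7, -0.4, -0.4]
gripper_width: 61.6
gripper_force: 8.0
```

```bash
python3 -m jog '{"jaw":[50,50,50,50,50,50,50,50,50,50],"slide":[[0,0,0.08],[0,0,0.08],[0,0,0.08],[0,0,0.08],[0,0,0.08],[0,0,0.04],[0,0,0],[0,0,0],[0,0,0],[0,0,0]],"spin":[0,0,0,0,0,0,0,0,0,0]}' 5
python3 - <<'E'
from h import *
b=save('side','s2')
cv2.imwrite('pics/s2c.png',cv2.resize(b[100:280,260:500,::-1],(720,540),interpolation=cv2.INTER_CUBIC))
E
```

```text
time_s: 11.0
ee_pos: [578.2, -271.7, 37.4]
ee_rot: [-180.0, 0.0, -3.2]
force: [-0.1, -0.2, -1.6]
gripper_width: 61.8
gripper_force: 5.0
```

View pics/s2c.png

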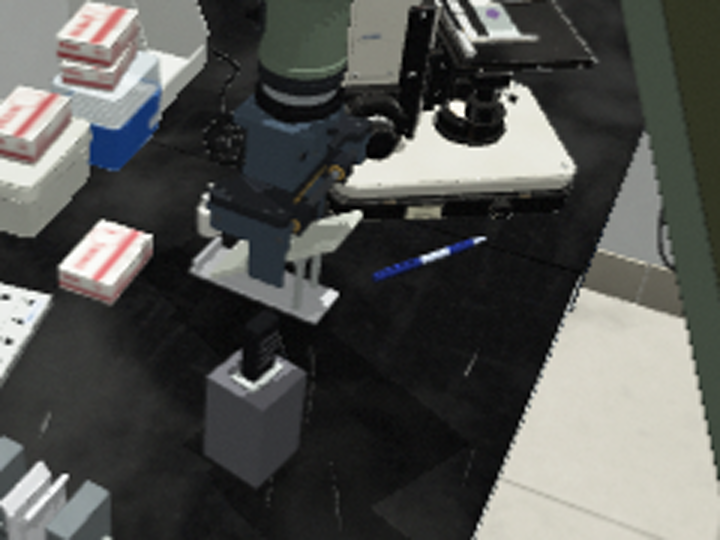

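The cover has pivoted: upper end at crop (360,215) on the robot side, the far side down. Releasing.

```bash
python3 -m jog '{"jaw":[64,66,70,75,80,85,90,90,90,90],"slide":[[0,0,0],[0,0,0],[0,0,0],[0,0,0],[0,0,0],[0,0,0],[0,0,0],[0,0,0],[0,0,0],[0,0,0]],"spin":[0,0,0,0,0,0,0,0,0,0]}'
python3 -m jog '{"jaw":[90,90,90,90,90,90,90,90,90,90],"slide":[[0,0,-0.2],[0,0,-0.4],[0,0,-0.6],[0,0,-0.7],[0,0,-0.7],[0,0,-0.7],[0,0,-0.7],[0,0,-0.7],[0,0,-0.6],[0,0,-0.4]],"spin":[0,0,0,0,0,0,0,0,0,0]}'
python3 - <<'E'
from h import *
plan(513,-74,215,-12.7)
E
```

```text
time_s: 12.05
ee_pos: [578.4, -271.8, 37.6]
ee_rot: [180.0, -0.0, -3.2]
force: [0.2, -0.2, -0.2]
gripper_width: 90.2
gripper_force: 0.0
time_s: 13.05
ee_pos: [578.9, -272.1, 211.4]
ee_rot: [179.9, -0.2, -3.2]
force: [0.8, 0.2, 0.9]
gripper_width: 89.9
gripper_force: 0.0
pos [ 578.9 -272.1  211.4] yaw -3.2 units slide before spin [-2.563 -6.47  -0.118] after spin [-3.596 -5.958 -0.118] spin 1.188
```

```bash
python3 -m jog '{"jaw":[90,90,90,90,90,90,90,90,90,90],"slide":[[-0.25,-0.65,0],[-0.25,-0.65,0],[-0.25,-0.65,0],[-0.25,-0.65,0],[-0.26,-0.65,0],[-0.26,-0.65,0],[-0.26,-0.65,0],[-0.26,-0.65,0],[-0.26,-0.65,0],[-0.25,-0.65,0]],"spin":[0,0,0,0,0,0,0,0,0,0]}'
python3 -m jog '{"jaw":[90,90,90,90,90,90,90,90,90,90],"slide":[[0,0,0],[0,0,0],[0,0,0],[0,0,0],[0,0,0],[0,0,0],[0,0,0],[0,0,0],[0,0,0],[0,0,0]],"spin":[-0.9,-0.95,-0.95,-0.95,-0.95,-0.95,-0.95,-0.95,-0.95,-0.95]}'
python3 - <<'E'
from h import *
plan(513.5,-73,215,-12.6+90)
t=save('top','t3');b=save('side','s3')
I=cv2.INTER_CUBIC
A=cv2.resize(t[165:240,178:228,::-1],(400,600),interpolation=I)
B=cv2.resize(b[230:330,235:315,::-1],(400,500),interpolation=I)
C=np.zeros((100,400,3),np.uint8);C[:,:133]=cv2.resize(b[165:215,315:382,::-1],(133,100));
cv2.imwrite('pics/m.png',np.hstack([A,np.vstack([B,C])]))
E
```

```text
time_s: 14.05
ee_pos: [512.2, -71.5, 208.7]
ee_rot: [180.0, -0.0, -3.2]
force: [0.4, 0.2, -0.9]
gripper_width: 90.1
gripper_force: 0.0
time_s: 15.05
ee_pos: [512.6, -72.2, 208.7]
ee_rot: [180.0, 0.0, 72.7]
force: [-0.3, -0.3, -0.1]
gripper_width: 89.8
gripper_force: 0.0
pos [512.6 -72.2 208.7] yaw 72.73 units slide before spin [-0.015  0.036 -0.21 ] after spin [-0.018  0.035 -0.21 ] spin -0.584
```

View pics/m.png

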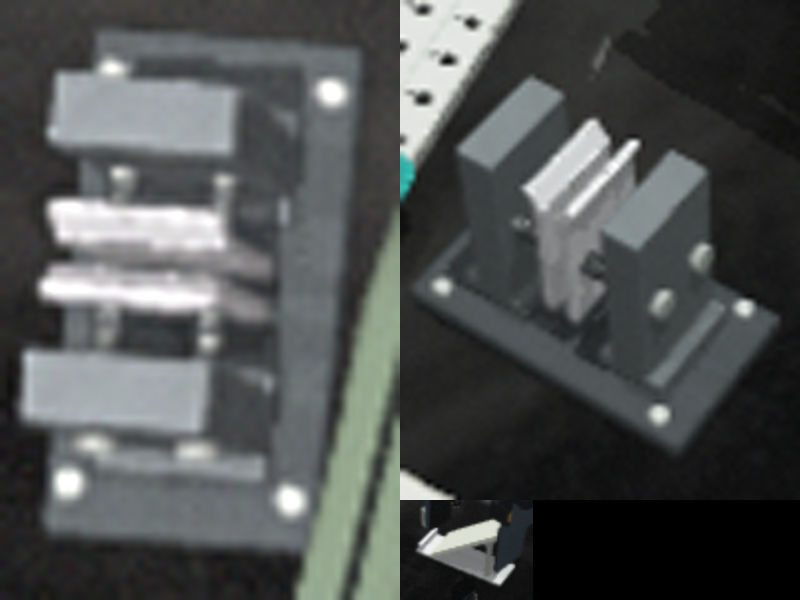

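Crop left: clamp posts' top faces at (145,114) and (118,390) with the plates between. Right: the same seen from the side. Bottom: the cover leans from the lip to the bar, with nothing touching it.

```bash
python3 - <<'E'
from h import *
T=lambda q:[((u+.5)/8-.5+178,(v+.5)/8-.5+165) for u,v in q]
S=lambda q:[((u-400+.5)/5-.5+235,(v+.5)/5-.5+230) for u,v in q]
F=[(57,72),(240,85),(235,155),(50,145)];N=[(27,350),(214,363),(208,432),(22,417)]
f=np.array([onz('top',p,112)[:2] for p in T(F)]);n=np.array([onz('top',p,112)[:2] for p in T(N)])
def rep(f,n,w):
    d=f.mean(0)-n.mean(0);print(w,'mid',((f+n).mean(0)/2).round(2),'spacing',np.linalg.norm(d).round(2),'ang',np.degrees(np.arctan2(d[1],d[0])).round(2));print(f.round(1).tolist(),n.round(1).tolist())
rep(f,n,'top')
F=[(458,153),(532,78),(565,95),(490,172)];N=[(603,228),(677,152),(710,170),(637,248)]
f=np.array([onz('side',p,112)[:2] for p in S(F)]);n=np.array([onz('side',p,112)[:2] for p in S(N)])
rep(f,n,'side')
# plate lip edges, z=108, from top crop centre
b=[(87,540-2),(0,0)]
c=np.array([onz('top',p,12)[:2] for p in T([(100,32),(360,48),(308,550),(47,533)])]);print('base',c.round(1).tolist(),c.mean(0))
# cover in side: bright polygon check
E
```

```text
top mid [598.09 118.55] spacing 74.78 ang -4.47
[[646.9, 139.5], [643.3, 90.5], [624.2, 91.6], [627.0, 140.9]] [[571.8, 145.7], [568.1, 96.1], [549.6, 97.3], [553.8, 146.6]]
side mid [597.66 120.39] spacing 74.58 ang -3.62
[[645.5, 141.8], [641.9, 92.7], [624.1, 94.0], [628.0, 143.7]] [[571.9, 145.7], [566.0, 98.0], [549.1, 99.7], [554.8, 147.6]]
base [[674.9, 150.7], [670.0, 74.7], [522.5, 87.6], [527.9, 162.7]] [598.83189803 118.93744294]
```

```bash
python3 -m jog '{"jaw":[90,90,90,90,90,90,90,90,90,90],"slide":[[-0.02,0.03,0.3],[0,0,0.4],[0,0,0.4],[0,0,0.4],[0,0,0.4],[0,0,0.4],[0,0,0.3],[0,0,0.2],[0,0,0.1],[0,0,0]],"spin":[-0.58,0,0,0,0,0,0,0,0,0]}'
```

```text
time_s: 16.15
ee_pos: [513.6, -73.7, 121.3]
ee_rot: [-180.0, 0.0, 77.0]
force: [0.5, -1.1, -0.1]
gripper_width: 90.0
gripper_force: 0.0
```

```bash
python3 -m jog '{"jaw":[90,90,90,70,40,10,5,5,5,5],"slide":[[0,0,0.2],[0,0,0.2],[0,0,0.07],[0,0,0],[0,0,0],[0,0,0],[0,0,0],[0,0,0],[0,0,0],[0,0,0]],"spin":[0,0,0,0,0,0,0,0,0,0]}' 30
python3 -m jog '{"jaw":[5,5,5,5,5,5,5],"slide":[[0,0,0],[0,0,0],[0,0,0],[0,0,0],[0,0,0],[0,0,0],[0,0,0]],"spin":[0,0,0,0,0,0,0]}'
```

```text
time_s: 17.15
ee_pos: [513.6, -73.7, 107.5]
ee_rot: [180.0, 0.0, 77.0]
force: [0.5, -0.4, 1.3]
gripper_width: 36.5
gripper_force: 0.0
time_s: 17.85
ee_pos: [513.7, -73.7, 107.5]
ee_rot: [180.0, 0.0, 77.0]
force: [0.3, 0.4, 0.2]
gripper_width: 15.7
gripper_force: 30.0
```

```bash
python3 -m jog '{"jaw":[5,5,5,5,5,5,5,5,5,5],"slide":[[0,0,-0.1],[0,0,-0.3],[0,0,-0.5],[0,0,-0.6],[0,0,-0.6],[0,0,-0.6],[0,0,-0.6],[0,0,-0.5],[0,0,-0.3],[0,0,-0.1]],"spin":[0,0,0,0,0,0,0,0,0,0]}' 40
python3 - <<'E'
from h import *
plan(597.9,119.3,233,85)
E
```

```text
time_s: 18.85
ee_pos: [513.9, -73.7, 234.7]
ee_rot: [179.9, -0.0, 77.0]
force: [0.6, -0.2, -2.3]
gripper_width: 16.0
gripper_force: 40.0
pos [513.9 -73.7 234.7] yaw 77.05 units slide before spin [6.898 1.287 0.056] after spin [6.653 2.229 0.056] spin -0.994
```

```bash
python3 -m jog '{"jaw":[5,5,5,5,5,5,5,5,5,5],"slide":[[0,0,0],[0,0,0],[0.3,0.1,0],[0.6,0.2,0],[0.75,0.25,0],[0.8,0.27,0],[0.8,0.27,0],[0.8,0.27,0],[0.8,0.27,0],[0.8,0.26,0]],"spin":[-0.5,-0.49,0,0,0,0,0,0,0,0]}'
python3 -m jog '{"jaw":[5,5,5,5,5,5],"slide":[[0.6,0.2,0],[0.4,0.14,0],[0.3,0.1,0],[0.1,0.03,0],[0,0,0],[0,0,0]],"spin":[0,0,0,0,0,0]}'
python3 - <<'E'
from h import *
plan(597.9,119.3,233,85)
t=save('top','t4');b=save('side','s4')
plan(597.9,119.3,233,85)
I=cv2.INTER_CUBIC
A=cv2.resize(t[165:240,178:228,::-1],(400,600),interpolation=I)
B=cv2.resize(b[180:330,225:325,::-1],(400,600),interpolation=I)
cv2.imwrite('pics/m2.png',np.hstack([A,B]))
E
```

```text
time_s: 19.85
ee_pos: [585.1, 91.9, 232.8]
ee_rot: [-179.9, 0.0, 84.9]
force: [0.3, -0.3, -1.6]
gripper_width: 15.8
gripper_force: 40.0
time_s: 20.45
ee_pos: [602.4, 130.1, 233.5]
ee_rot: [-180.0, 0.0, 84.9]
force: [-0.9, -0.2, -1.8]
gripper_width: 16.1
gripper_force: 40.0
pos [602.4 130.1 233.5] yaw 84.92 units slide before spin [-0.371 -0.119  0.018] after spin [-0.371 -0.119  0.018] spin -0.01
pos [602.5 130.1 233.6] yaw 84.91 units slide before spin [-0.371 -0.12   0.02 ] after spin [-0.371 -0.12   0.02 ] spin -0.011
```

View pics/m2.png

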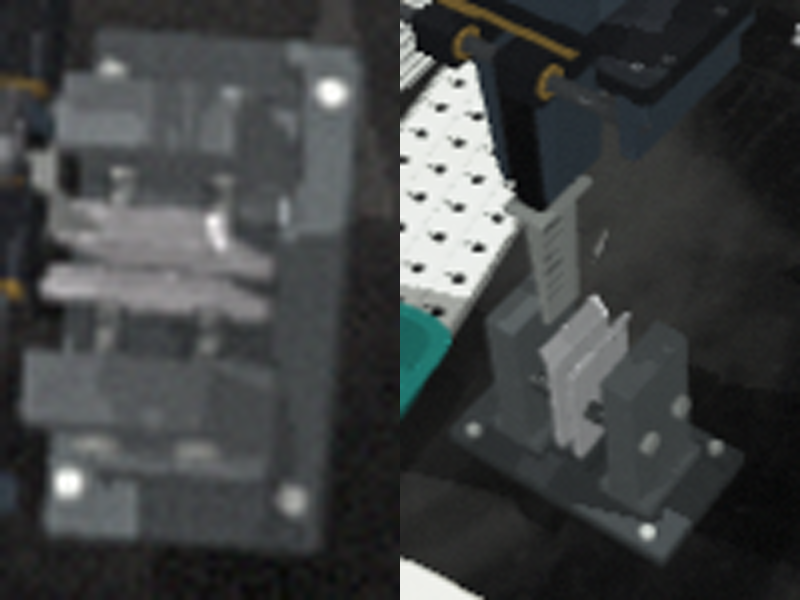

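Gauge upright in the grip (blade tip near crop (555,320)), about 12 mm past the gap. Moving back, then descending to the mouth.

```bash
python3 -m jog '{"jaw":[5,5,5,5,5,5,5,5,5,5],"slide":[[-0.2,-0.06,0],[-0.17,-0.06,0],[0,0,0.1],[0,0,0.2],[0,0,0.2],[0,0,0.2],[0,0,0.2],[0,0,0.1],[0,0,0],[0,0,0]],"spin":[0,0,0,0,0,0,0,0,0,0]}'
python3 - <<'E'
from h import *
plan(597.9,119.3,201,85)
f=[]
for i in range(4):
    env.grab_frame('side');s=env.state();f.append(s['force'])
print(np.mean(f,0),np.std(f,0))
E
python3 -m jog '{"jaw":[5,5,5,5,5,5,5,5,5,5],"slide":[[0,0,0.05],[0,0,0.08],[0,0,0.08],[0,0,0.08],[0,0,0.08],[0,0,0.08],[0,0,0.05],[0,0,0],[0,0,0],[0,0,0]],"spin":[0,0,0,0,0,0,0,0,0,0]}'
```

```text
time_s: 21.55
ee_pos: [598.2, 120.1, 203.5]
ee_rot: [180.0, 0.0, 85.0]
force: [-0.5, 0.3, -1.1]
gripper_width: 15.6
gripper_force: 40.0
pos [598.2 120.1 203.5] yaw 84.97 units slide before spin [-0.028 -0.008  0.083] after spin [-0.028 -0.008  0.083] spin -0.004
[ 0.14540463  0.52038587 -1.47079481] [0.33887895 0.18563825 0.64754059]
time_s: 22.75
ee_pos: [598.2, 120.1, 188.6]
ee_rot: [180.0, 0.0, 85.0]
force: [0.8, -0.1, -1.7]
gripper_width: 16.0
gripper_force: 40.0
```

```bash
cat >> h.py <<'E'
def feel(k=12):
    f=[]
    for i in range(k):
        env.grab_frame('side');f.append(env.state()['force'])
    s=env.state();print('F',np.mean(f,0).round(2),'se',(np.std(f,0)/k**.5).round(2),'pos',s['ee_pos'].round(1),'t',round(s['time_s'],2))
E
python3 -m jog '{"jaw":[5,5,5,5,5,5,5,5,5,5],"slide":[[0,0,0.06],[0,0,0.06],[0,0,0.06],[0,0,0.06],[0,0,0.06],[0,0,0.06],[0,0,0.06],[0,0,0],[0,0,0],[0,0,0]],"spin":[0,0,0,0,0,0,0,0,0,0]}'
python3 -c "
from h import *
feel()"
```

```text
time_s: 23.75
ee_pos: [598.2, 120.0, 175.9]
ee_rot: [180.0, 0.0, 85.0]
force: [0.8, -0.3, -1.0]
gripper_width: 15.9
gripper_force: 40.0
F [ 0.37 -0.17 -1.51] se [0.16 0.14 0.15] pos [598.2 120.  175.9] t 24.35
```

```bash
python3 -m jog '{"jaw":[5,5,5,5,5,5,5,5],"slide":[[0,0,0.06],[0,0,0.06],[0,0,0.06],[0,0,0.06],[0,0,0.06],[0,0,0],[0,0,0],[0,0,0]],"spin":[0,0,0,0,0,0,0,0]}'
python3 -c "
from h import *
feel()"
python3 -m jog '{"jaw":[5,5,5,5,5,5,5,5],"slide":[[0,0,0.06],[0,0,0.06],[0,0,0.06],[0,0,0.06],[0,0,0.06],[0,0,0],[0,0,0],[0,0,0]],"spin":[0,0,0,0,0,0,0,0]}'
python3 -c "
from h import *
feel()"
```

```text
time_s: 25.15
ee_pos: [598.2, 120.0, 166.8]
ee_rot: [180.0, 0.0, 85.0]
force: [1.1, -0.3, -1.1]
gripper_width: 15.5
gripper_force: 40.0
F [ 1.13 -0.3  -1.81] se [0.12 0.1  0.16] pos [598.1 120.  166.8] t 25.75
time_s: 26.55
ee_pos: [598.1, 120.0, 157.7]
ee_rot: [180.0, 0.0, 85.0]
force: [1.8, -0.2, -3.1]
gripper_width: 16.0
gripper_force: 40.0
F [ 1.83 -0.1  -2.24] se [0.13 0.19 0.11] pos [598.1 120.  157.9] t 27.15
```

```bash
python3 -m jog '{"jaw":[5,5,5,5,5,5],"slide":[[0,0.013,0],[0,0.012,0],[0,0,0],[0,0,0],[0,0,0],[0,0,0]],"spin":[0,0,0,0,0,0]}'
python3 -c "
from h import *
feel()"
python3 -m jog '{"jaw":[5,5,5,5,5,5,5],"slide":[[0,0,0.06],[0,0,0.06],[0,0,0.06],[0,0,0.05],[0,0,0],[0,0,0],[0,0,0]],"spin":[0,0,0,0,0,0,0]}'
python3 -c "
from h import *
feel()"
```

```text
time_s: 27.75
ee_pos: [598.7, 120.0, 157.8]
ee_rot: [-180.0, 0.0, 85.0]
force: [0.7, 0.9, -2.3]
gripper_width: 16.1
gripper_force: 40.0
F [ 0.96 -0.11 -1.56] se [0.17 0.09 0.09] pos [598.8 120.  157.8] t 28.35
time_s: 29.05
ee_pos: [598.9, 120.0, 150.8]
ee_rot: [-180.0, 0.0, 85.0]
force: [1.1, -0.3, -1.0]
gripper_width: 15.7
gripper_force: 40.0
F [ 1.3  -0.12 -2.13] se [0.15 0.14 0.09] pos [598.8 120.  150.9] t 29.65
```

```bash
python3 -m jog '{"jaw":[5,5,5,5,5,5],"slide":[[0,0.015,0],[0,0,0],[0,0,0],[0,0,0],[0,0,0],[0,0,0]],"spin":[0,0,0,0,0,0]}'
python3 -c "
from h import *
feel()"
python3 -m jog '{"jaw":[5,5,5,5,5,5,5],"slide":[[0,0,0.06],[0,0,0.06],[0,0,0.06],[0,0,0.02],[0,0,0],[0,0,0],[0,0,0]],"spin":[0,0,0,0,0,0,0]}'
python3 -c "
from h import *
feel()"
```

```text
time_s: 30.25
ee_pos: [599.2, 119.9, 150.9]
ee_rot: [-180.0, 0.0, 85.0]
force: [-0.6, 0.2, -1.7]
gripper_width: 15.8
gripper_force: 40.0
F [ 0.38 -0.28 -1.49] se [0.15 0.17 0.14] pos [599.2 119.9 150.9] t 30.85
time_s: 31.55
ee_pos: [599.3, 119.9, 144.8]
ee_rot: [-180.0, 0.0, 85.0]
force: [0.1, 0.9, -1.8]
gripper_width: 15.5
gripper_force: 40.0
F [ 0.44  0.32 -2.27] se [0.11 0.1  0.18] pos [599.2 119.9 144.8] t 32.15
```

```bash
python3 -m jog '{"jaw":[5,5,5,5,5,5],"slide":[[0,0.015,0],[0,0,0],[0,0,0],[0,0,0],[0,0,0],[0,0,0]],"spin":[0,0,0,0,0,0]}'
python3 -c "
from h import *
feel(20)"
python3 -m jog '{"jaw":[5,5,5,5,5,5],"slide":[[0,-0.012,0],[0,0,0],[0,0,0],[0,0,0],[0,0,0],[0,0,0]],"spin":[0,0,0,0,0,0]}'
python3 -c "
from h import *
feel(20)
m=env.grab_frame('top');b=save('side','s5')
I=cv2.INTER_CUBIC
A=cv2.resize(b[235:310,245:305,::-1],(480,600),interpolation=I)
B=cv2.resize(b[165:215,315:382,::-1],(320,240),interpolation=I)
cv2.imwrite('pics/m3.png',np.hstack([A,np.vstack([B,np.zeros((360,320,3),np.uint8)])]))"
```

```text
time_s: 32.75
ee_pos: [599.6, 119.9, 144.9]
ee_rot: [-180.0, 0.0, 85.0]
force: [-0.6, 1.0, -2.1]
gripper_width: 15.8
gripper_force: 40.0
F [-0.46  0.31 -2.63] se [0.1  0.13 0.12] pos [599.7 119.9 144.9] t 33.75
time_s: 34.35
ee_pos: [599.5, 119.9, 145.0]
ee_rot: [180.0, 0.0, 85.0]
force: [0.0, -0.8, -2.4]
gripper_width: 15.6
gripper_force: 40.0
F [-0.42 -0.1  -1.77] se [0.13 0.09 0.07] pos [599.4 119.9 145. ] t 35.35
```

View pics/m3.png

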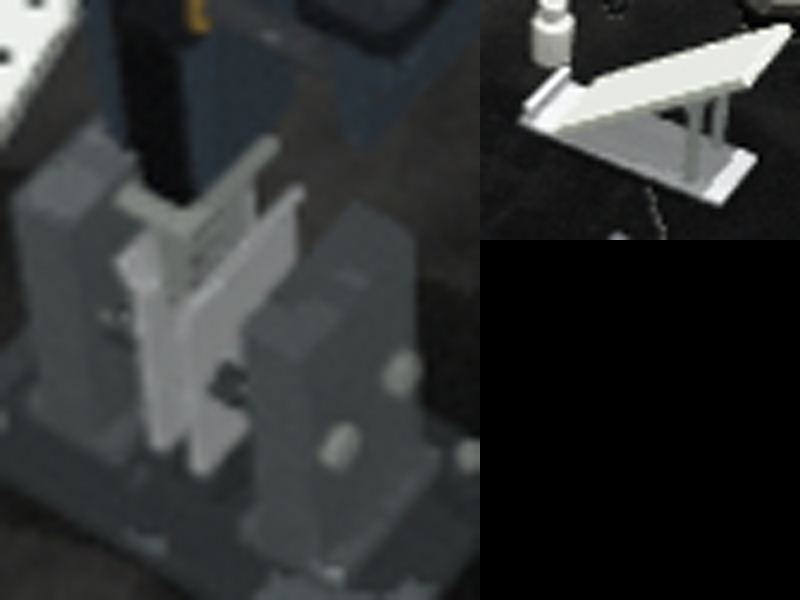

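The gauge sits between both plates at crop (185,260) and the cover leans cleanly on lip side and bar. I estimate 0.6 to 1.2 mm of push on each plate, so I'll go 5 mm deeper for margin, shift slightly, and check.

```bash
python3 -m jog '{"jaw":[5,5,5,5,5,5,5,5,5,5],"slide":[[0,-0.005,0],[0,0,0.06],[0,0,0.06],[0,0,0.05],[0,0,0],[0,0,0],[0,0,0],[0,0,0],[0,0,0],[0,0,0]],"spin":[0,0,0,0,0,0,0,0,0,0]}'
python3 -c "
from h import *
feel(16)
s=cv2.imread('pics/s5.png')
m=env.state();print(m['ee_rot'],m['gripper_width'],m['gripper_force'])
# cover ends in side view, crop scale 320/67,240/50
S=lambda u,v:((u-480+.5)/4.776-.5+315,(v+.5)/4.8-.5+165)
print('foot near corner',onz('side',S(556,131),6)[:2],'top near corner z~87',onz('side',S(742,86),90)[:2])
"
```

```text
time_s: 36.45
ee_pos: [599.2, 120.0, 139.7]
ee_rot: [-180.0, -0.0, 85.0]
force: [-0.9, 0.8, -2.2]
gripper_width: 15.9
gripper_force: 40.0
F [ 0.67  0.93 -2.34] se [0.13 0.16 0.13] pos [599.2 120.  139.8] t 37.25
[-1.79997844e+02  3.13187001e-03  8.49649262e+01] 15.673812156978432 39.997549653053284
foot near corner [ 641.35391645 -253.14348915] top near corner z~87 [ 525.78356853 -248.14795749]
```

```bash
python3 -m jog '{"jaw":[5,5,5,5,5,5],"slide":[[0,0.003,0],[0,0,0],[0,0,0],[0,0,0],[0,0,0],[0,0,0]],"spin":[0,0,0,0,0,0]}'; python3 -c "
from h import *
feel(10);print(env.job_done())"
```

```text
time_s: 37.85
ee_pos: [599.3, 119.9, 139.8]
ee_rot: [-180.0, 0.0, 85.0]
force: [-0.3, 1.5, -2.9]
gripper_width: 15.7
gripper_force: 40.0
F [ 0.33  1.2  -2.78] se [0.19 0.15 0.16] pos [599.3 119.9 139.8] t 38.35
the job is handed in; nothing more can be done
None
```

I handed the job in at about 38 s, with no verdict returned: the cover leans released on the rest, and the gauge is still gripped upright between both plates, each pushed back about 1 mm (estimated from the force readings, not measured directly).

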